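# Lock the slide of a measuring fixture with a snap-fit stop clip

### The arm

A 6-joint arm with a two-finger parallel gripper is mounted at the origin on the work surface. World frame = base frame: x ahead of the robot, y to its left, z up, the work surface at z = 0. Lengths are in m, angles in rad, forces in N, time in s.
With the tool pointing down it reaches from about 0.3 to 0.775 m from the base axis. Payload 14.6 kg.
Tool frame: the origin (TCP) lies between the finger pads; the fingertips stand ctrl.tip_extent ahead of it and the grasp point (between the pads) lies 3 mm ahead of it (ctrl.tip_extent is the distance from the TCP to the fingertips, in m); z points along the fingers, y is the line along which they close (so a half turn about z gives the same grasp; the last joint's range is limited). The gripper opens to 94 mm and grips with 3 to 60 N. Pads are 16 mm wide; open, the fingers measure 119 mm over their backs; the gripper's body (75 mm by 177 mm) begins 78 mm behind the grasp point.
Start: joints at [-1.253, 0.3, 1.521, -0, 1.321, -0.067], TCP at [0.206, -0.51, 0.227] pointing down, gripper open.
Joint ranges: [-3.03, 3.03], [-0.79, 2.21], [0.23, 2.52], [-1.04, 4.18], [0, 3.07], [-2.55, 2.55]. Speed limits (rad/s): [2.22, 2.22, 2.57, 3.14, 3.14, 3.14].

### API

Orientations are given as [roll, pitch, yaw] about the fixed x, y, z axes, in that order (R = Rz(yaw) Ry(pitch) Rx(roll)).
In Python, from station import ctrl, eyes gives the robot as it stands. The module is installed in compiled form; this text tells all that it offers.
- The arm moves only by the shell command python3 -m crank 'ROWS' [OPENING] [FORCE]. ROWS is a JSON list of rows, 1 to 10 of them, each of 6 numbers: dx, dy, dz in m, then a rotation vector rx, ry, rz in rad; each row shifts and turns the commanded pose from where the row before left it, along the tool's axes as they then stand; what a row does not reach is not made up. A row lasts 1/10 s, in which the tool goes at most 0.05 m and 0.15 rad, less where a joint would pass 70% of its speed; a pose out of reach is approached as far as the arm can. OPENING is the finger opening in m, set as the command begins (- or left out keeps the last). The fingers move at their own pace and stop on an object; FORCE is the grip in N (left out, the last holds). Time passes only in rows, so rows that do not move let the fingers close. It prints the time, the measured TCP pose, the force, the opening and the grip force at its end.
- ctrl.get_obs(): the state, without advancing time (a new reading comes with each control period).
- eyes.camera(name): name is "scene" or "top" or "wrist"; returns a dict with "pixels" (384x512x3 uint8, blue, green, red), "fx", "fy", "cx", "cy" (pixels), "k1" (the pictures are not rectified: a ray, as slopes to the right and down, at radius r is drawn at 1 + k1 r^2 times it, then the intrinsics apply), "extrinsics" (4x4, takes a point from camera to world coordinates). Camera axes: x right, y up, looking along -z (the intrinsics and any distortion apply to the point x, -y, -z); pixel columns grow to the right and rows downward; lengths in m; the calibration is good to about 2 mm. A picture is of the moment at which its call begins. There is no depth.
- ctrl.hand_in(): hands the job in; it is judged then, once.
The state is a dict: "time_s": time; "qpos": joint angles; "joint_vel": joint speeds; "tau": joint torques, N m; "ee_pos": TCP position; "eef_rot": TCP orientation; "force": force on the tool from outside, world axes, zero at the start; "moment": the same for the moment, N m; "grip_width": finger opening in m; "grip_force": force on a finger pad.
Only numpy, scipy, OpenCV 4.12 (cv2) and the standard library are available. Lean on these libraries where they do the work, as an engineer would, in place of code of your own. Each camera call takes 0.05 s, during which the arm holds its last target. There are 200 camera calls.

### The job

Push the carriage of the measuring fixture fully home against the end block that carries the micrometer drum. Then lock it there: press the black stop clip down over the bare guide rod, right beside the carriage with less than a centimetre of play, until its sprung arms snap shut under the rod and it sits fully home with its tab upright, and let go. Leave everything else on the bench where it is.

Things in the scene. Friction and masses are not known exactly. Their poses are not given: they have to be found in the camera images.
- fixture: Measuring fixture, fixed to the bench: dark steel base 100 (x) x 270 (y) x 18 mm on a green pad; two dark end blocks (40 x 22 mm, tops at 80 mm, inner faces at y = -98 and +98 mm) carry a bright round guide rod. An aluminium micrometer drum (24 mm dia., out to y = +156 mm) is on the outside of the +y end block. Origin: centre of the base's underside; y runs along the rod towards the drum, z up.
- rod (a point): Point on the axis of the guide rod midway between the end blocks, 60 mm above the bench. Axes as the fixture: y along the rod. The rod is 20 mm in diameter, 42 mm clear above the base.
- carriage (a joint): How far the carriage is from home, in m along the rod: 0 = home against the end block with the drum, growing as it moves away towards the fixture's -y end, to 0.13. It takes about 2 N to slide, and stays where it is left.
- carriage_top (a point): Centre of the top face of the carriage body, 85 mm above the bench, axes as the fixture. The carriage is an aluminium block on the rod, 44 (x) x 50 (along the rod) x 50 mm high, with a push block on its top centre: 24 (x) x 18 (along the rod) x 24 mm high, its top 109 mm above the bench. At home its centre is 72 mm from the rod's midpoint.
- carriage_face (a point): Centre of the carriage's end face that looks away from the drum (the fixture's -y side), on the rod axis, 25 mm along the rod from the carriage's centre; axes as the fixture. The clip goes on the rod on this side.
- clip: Black plastic snap-fit stop clip, 75 g, standing mouth down. Origin: centre of its underside; z up, y along its bore. Saddle 30 (x) x 36 (y) x 8 mm, top 34.8 mm up; on it a grip tab 14 (x) x 32 (y) mm, top 66.8 mm up; below, two sprung arms with inward lips (16 mm gap) and flared tips. Same both ways round. Pressed onto the rod it snaps at roughly 8 N; then its saddle rests on the rod.
- clip_bore (a point): Centre of the clip's bore (21 mm between the arms), 16.5 mm above the clip's origin and 18.3 mm below the top of its saddle; axes as the clip. On the seated clip this point lies on the rod's axis.
- clip_arm_a (a joint): Opening of the clip's arm on its +x side, rad: 0 = shut, about 0.10 when its lip passes the widest part of the rod, 0 to 0.03 on the seated clip, which grips the rod lightly.
- clip_arm_b (a joint): Opening of the clip's arm on its -x side, as for the other arm.
- plug_gauge: Bystander: steel plug gauge standing up, 24 mm dia., 60 mm high, near the clip. Origin: centre of its underside.
- carton: Bystander: small red carton 34 x 55 x 28 mm near the clip. Origin: centre of its underside.
- ring_gauge: Bystander: steel ring gauge 44 mm dia., 14 mm high, near the fixture. Origin: centre of its underside.
- gauge_block: Bystander: flat steel block 30 x 35 x 9 mm near the fixture. Origin: centre of its underside.
- cleaner: Bystander: jar 48 mm dia., 90 mm high, at the back. Origin: centre of its underside.
There are look-alikes about, which are no part of the job. What is shaped like the clip but green or yellow is not meant.

How it is judged:
By the outcome, as a careful person would: the job done as asked, in the order asked, and still so for the second after the job is handed in, with the robot touching nothing.
It also fails if it takes over 58 s, if anything falls off the work surface, if the arm or the gripper's body presses on something with over 40 N, if the wrist force passes 120 N, or if a joint passes its speed limit or range.

## Working session

There is one attempt and no reset: what is moved stays moved. The work goes in short steps, Python scripts to look and compute and a shell command to move; the robot and the scene stay as the last step left them, time stands still between calls to the robot, and variables do not carry over. Pictures are saved under pics/ and viewed, at most 10 in all, crops included, and the job is handed in when it is done.

```bash
mkdir -p pics
cat > h.py <<'E'
import numpy as np, cv2, pickle
from station import ctrl, eyes
def snap(name,f):
    c=eyes.camera(name); pickle.dump(c,open(f'pics/{f}.pkl','wb')); cv2.imwrite(f'pics/{f}.png',c['pixels']); return c
def load(f): return pickle.load(open(f'pics/{f}.pkl','rb'))
def ray(c,u,v):
    d=np.array([(u-c['cx'])/c['fx'],(v-c['cy'])/c['fy']]); s=d.copy()
    for _ in range(20): s=d/(1+c['k1']*(s@s))
    E=np.array(c['extrinsics']); r=E[:3,:3]@np.array([s[0],-s[1],-1]); return E[:3,3],r/np.linalg.norm(r)
def atz(c,u,v,z):
    o,r=ray(c,u,v); return o+r*(z-o[2])/r[2]
def tri(*obs):
    A=np.zeros((3,3));b=np.zeros(3)
    for c,u,v in obs:
        o,r=ray(c,u,v);P=np.eye(3)-np.outer(r,r);A+=P;b+=P@o
    x=np.linalg.solve(A,b); res=[np.linalg.norm((np.eye(3)-np.outer(ray(c,u,v)[1],ray(c,u,v)[1]))@(x-ray(c,u,v)[0])) for c,u,v in obs]
    return x,res
def proj(c,p):
    E=np.array(c['extrinsics']);q=E[:3,:3].T@(np.array(p)-E[:3,3]); s=np.array([q[0],-q[1]])/-q[2]; s=s*(1+c['k1']*(s@s)); return s*[c['fx'],c['fy']]+[c['cx'],c['cy']]
E
python3 - <<'E'
from h import *
a=snap('scene','s0');b=snap('top','t0');w=snap('wrist','w0')
for c in(a,b,w):print(c['fx'],c['k1'],np.round(c['extrinsics'],3).tolist())
st=np.vstack([a['pixels'],b['pixels']]);
print(ctrl.tip_extent,ctrl.get_obs())
cv2.imwrite('pics/w.png',np.hstack([cv2.resize(w['pixels'],(400,300)),np.zeros((300,400,3),np.uint8)]))
E
```

```text
386.7096356343336 -0.12209748753810698 [[-0.883, -0.299, 0.363, 0.884], [0.47, -0.59, 0.657, 0.525], [0.017, 0.75, 0.661, 0.633], [0.0, 0.0, 0.0, 1.0]]
467.015710431186 -0.0993056077252459 [[-0.005, 0.986, -0.167, 0.428], [-1.0, -0.004, 0.002, -0.001], [0.001, 0.167, 0.986, 1.026], [0.0, 0.0, 0.0, 1.0]]
280.6080266326698 -0.030507765477183625 [[0.375, 0.893, 0.25, 0.279], [-0.927, 0.362, 0.099, -0.481], [-0.002, -0.269, 0.963, 0.384], [0.0, 0.0, 0.0, 1.0]]
0.022 {'time_s': 0.15, 'qpos': array([-1.25258955e+00,  3.00340813e-01,  1.52143520e+00, -8.96682620e-06,
        1.32069019e+00, -6.66067109e-02]), 'joint_vel': array([ 0.00098618, -0.00186705, -0.00227043,  0.00058637,  0.00289511,
        0.00069256]), 'tau': array([ 1.98573398e-04, -5.31961083e+01, -3.52823424e+01,  7.07652722e-02,
        2.35816045e-02, -6.14967303e-05]), 'ee_pos': array([ 0.20639848, -0.50961148,  0.2270195 ]), 'eef_rot': array([-3.14072046e+00, -4.94745428e-05,  3.84815690e-01]), 'force': array([-0.31779313, -0.08603278, -0.41579554]), 'moment': array([0.01674919, 0.06275512, 0.01313306]), 'grip_force': 0.0, 'grip_width': 0.09392313369719742}
```

View pics/s0.png

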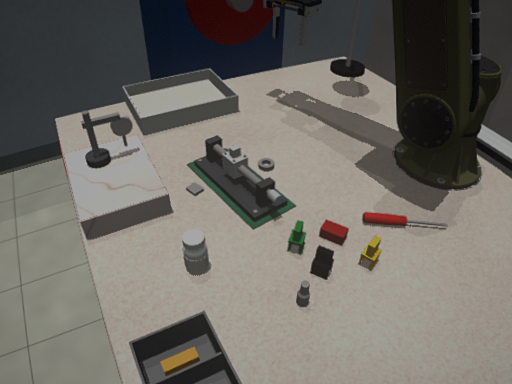

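View pics/t0.png

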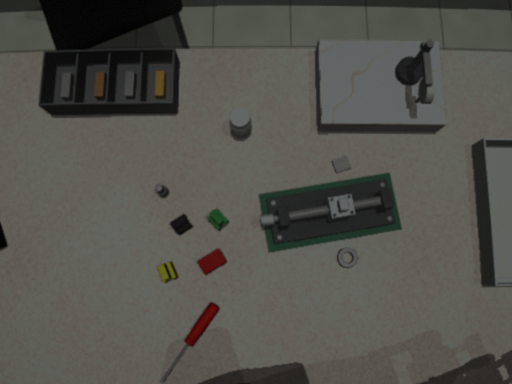

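The scene view shows clip-shaped things in black (322,262), green (297,237) and yellow (371,252). In the top view they are at (181,225), (218,219) and (167,272). The black one fits the description. The drum is at top (267,220) and the carriage at (342,206). I'll confirm this in an enlarged crop.

Run:
```python
from h import *
s=load('s0')['pixels'];t=load('t0')['pixels']
f=lambda im,u,v,w,h:cv2.resize(im[v:v+h,u:u+w],(400,300),interpolation=cv2.INTER_CUBIC)
o=np.vstack([np.hstack([f(t,150,190,80,60),f(t,250,165,160,120)]),np.hstack([f(s,280,215,100,75),f(s,190,130,120,90)])])
o=np.clip(o.astype(float)*1.7,0,255).astype(np.uint8)
cv2.imwrite('pics/c1.png',o)
```

```text
(no output)
```

View pics/c1.png

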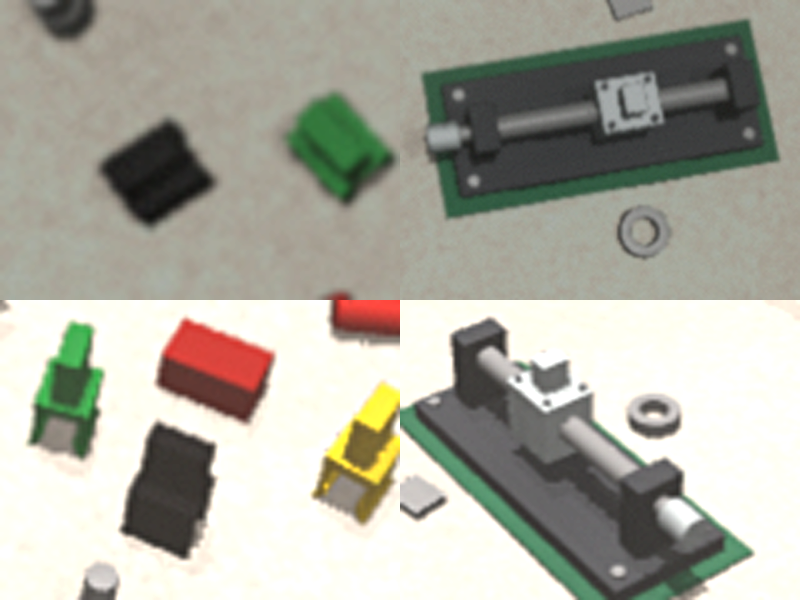

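The crop confirms the black clip at top ≈ (181,225), with its bore end not visible in the scene view. Carriage top centre: top ≈ (341.8,205.8), scene ≈ (235,155.8). I'll measure now.

Run:
```python
from h import *
s=load('s0');t=load('t0')
T=lambda x,y:(250+(x-400)/2.5-.3,165+y/2.5-.3)
S=lambda x,y:(190+(x-400)/3.333-.35,130+(y-300)/3.333-.35)
scr=np.array([atz(t,*T(*p),.018) for p in[(458,95),(731,48),(748,132),(474,181)]])
print(scr.round(4),scr.mean(0).round(4))
d=(scr[0]+scr[3]-scr[1]-scr[2])[:2];print('yaw of +y',np.degrees(np.arctan2(d[1],d[0])),np.linalg.norm(d)/2)
for n,p,q in[('cleft',(596,78),(0,0))]:pass
print('carr top ctr',tri((t,*T(629.5,102)),(s,*S(550,385.5))), atz(t,*T(629.5,102),.085))
cc=np.array([atz(t,*T(*p),.085) for p in[(596,78),(654,72),(663,126),(605,133)]]);print(cc.round(4))
print('screw scene chk',[tri((t,*T(458,95)),(s,*S(618,571))),tri((t,*T(731,48)),(s,*S(433,401)))])
P=lambda x,y:(150+x/5-.4,190+y/5-.4)
print('clip hull@.035',[atz(t,*P(*p),.035).round(4) for p in[(170,120),(100,165),(150,225),(213,183)]])
print('drum',atz(t,*T(428,137),.06),'clip scene',atz(s,280+170/4,215+195/4,.035))
w=load('w0');print('clip in wrist',proj(w,[.4,.15,.03]))
```

```text
[[ 0.5726 -0.0375  0.018 ]
 [ 0.6133 -0.2796  0.018 ]
 [ 0.5386 -0.2911  0.018 ]
 [ 0.4976 -0.0506  0.018 ]] [ 0.5555 -0.1647  0.018 ]
yaw of +y 99.60861774061475 0.24473464767077813
carr top ctr (array([ 0.55806832, -0.17669944,  0.07803811]), [np.float64(0.0007252734582784204), np.float64(0.0007252734582784723)]) [ 0.55650731 -0.17498599  0.085     ]
[[ 0.5765 -0.1481  0.085 ]
 [ 0.5812 -0.1961  0.085 ]
 [ 0.5366 -0.2018  0.085 ]
 [ 0.5312 -0.1541  0.085 ]]
screw scene chk [(array([ 0.57370056, -0.03809404,  0.01473215]), [np.float64(0.0008119504118537347), np.float64(0.0008119504118537302)]), (array([ 0.61437232, -0.28085125,  0.01436486]), [np.float64(0.00045041232398258086), np.float64(0.0004504123239827823)])]
clip hull@.035 [array([0.5473, 0.1543, 0.035 ]), array([0.5281, 0.184 , 0.035 ]), array([0.5024, 0.162 , 0.035 ]), array([0.5203, 0.1354, 0.035 ])]
drum [ 0.53141869 -0.0106865   0.06      ] clip scene [0.53657763 0.17213093 0.035     ]
clip in wrist [-208.4547873  -180.14712779]
```

View pics/w0.png

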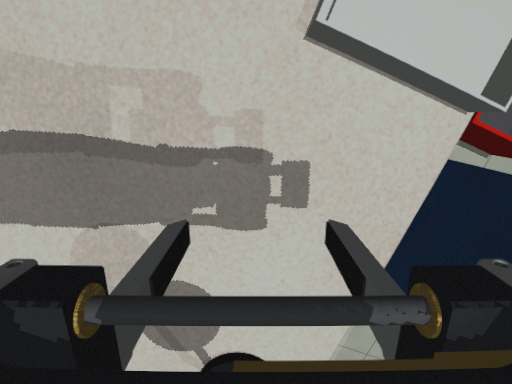

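The wrist view shows only the bench corner and a tray. The fixture solution is consistent: carriage about 82 mm from home, rod's +y at 99.6°. Next I'll move behind the carriage, rotate and close the fingers.

```bash
R='[0.044,-0.013,0,0,0,0]'; python3 -m crank '[[0.044,-0.013,0,0,0,0],[0.044,-0.013,0,0,0,0],[0.044,-0.013,0,0,0,0],[0.044,-0.013,0,0,0,0],[0.044,-0.013,0,0,0,0],[0.044,-0.013,0,0,0,0],[0.044,-0.013,0,0,0,0],[0.044,-0.013,0,0,0,0],[0.044,-0.013,0,0,0,0],[0.044,-0.013,0,0,0,0]]' 0 10
python3 -m crank '[[0,0,0,0,0,-0.1354],[0,0,0,0,0,-0.1354],[0,0,0,0,0,-0.1354],[0,0,0,0,0,-0.1354],[0,0,0,0,0,-0.1354],[0,0,0,0,0,-0.1354],[0,0,0,0,0,-0.1354],[0,0,0,0,0,-0.1354],[0,0,0,0,0,-0.1354],[0,0,0,0,0,-0.1354]]'
python3 - <<'E'
from h import *
w=snap('wrist','w1')
o=ctrl.get_obs();print(o['ee_pos'],o['eef_rot'],o['qpos'])
E
```

```text
time_s: 1.15
ee_pos: [0.5667, -0.2226, 0.2272]
eef_rot: [-3.141, 0.0, 0.385]
force: [0.1, -0.6, 0.2]
grip_width: 0.0177
grip_force: 0.0
time_s: 2.15
ee_pos: [0.5654, -0.2241, 0.2271]
eef_rot: [-3.141, -0.0, 1.744]
force: [-0.7, 0.3, -0.6]
grip_width: 0.0008
grip_force: 0.0
[ 0.5653617  -0.22408938  0.22712063] [-3.14108494e+00 -3.94142372e-04  1.75276362e+00] [-4.37597818e-01  4.31217800e-01  1.34381583e+00  2.66147581e-05
  1.36720123e+00 -6.19570600e-01]
```

View pics/w1.png

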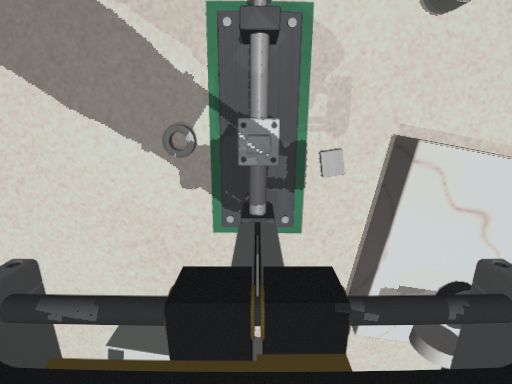

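The wrist view shows the fixture upright: base screws (228,20), (293,21), (285,219), (229,219), carriage top about (238..280,119..165), rod along column 258.

Run:
```python
from h import *
w=load('w1');t=load('t0')
T=lambda x,y:(250+(x-400)/2.5-.3,165+y/2.5-.3)
tp=[(458,95),(731,48),(748,132),(474,181)];wp=[(293,21),(285,219),(229,219),(228,20)]
scr=np.array([atz(w,*p,.018) for p in wp]);print(scr.round(4),scr.mean(0))
d=(scr[0]+scr[3]-scr[1]-scr[2])[:2];print(np.degrees(np.arctan2(d[1],d[0])),np.linalg.norm(d)/2)
for a,b in zip(tp,wp):print(np.round(tri((t,*T(*a)),(w,*b))[0],4))
m=atz(w,258.8,142,.085);print('carr',m,tri((t,*T(629.5,102)),(w,258.8,142)))
```

```text
[[ 0.5745 -0.0358  0.018 ]
 [ 0.614  -0.2793  0.018 ]
 [ 0.5372 -0.2927  0.018 ]
 [ 0.4994 -0.0479  0.018 ]] [ 0.55627445 -0.16390865  0.018     ]
98.98040975187517 0.2472080950142
[ 0.5732 -0.0371  0.0214]
[ 0.6147 -0.2813  0.0122]
[ 0.5375 -0.288   0.0295]
[ 0.4986 -0.0496  0.0212]
carr [ 0.55814936 -0.17511994  0.085     ] (array([ 0.55804517, -0.17630615,  0.07589989]), [np.float64(0.0004697584374503955), np.float64(0.0004697584374503505)])
```

```bash
python3 -m crank '[[0,0,0.014,0,0,0.02],[0,0,0.014,0,0,0],[0,0,0.014,0,0,0],[0,0,0.014,0,0,0],[0,0,0.014,0,0,0],[0,0,0.014,0,0,0],[0,0,0.014,0,0,0],[0,0,0.014,0,0,0],[0.01,0,0,0,0,0],[0.01,0,0,0,0,0]]'
python3 -m crank '[[0.01,0,0,0,0,0],[0.01,0,0,0,0,0],[0.01,0,0,0,0,0],[0.01,0,0,0,0,0],[0.01,0,0,0,0,0],[0.01,0,0,0,0,0],[0.01,0,0,0,0,0],[0.01,0,0,0,0,0],[0.005,0,0,0,0,0],[0.002,0,0,0,0,0]]'
```

```text
time_s: 3.2
ee_pos: [0.5624, -0.2036, 0.1153]
eef_rot: [-3.141, -0.0, 1.718]
force: [-0.8, 0.3, 0.6]
grip_width: 0.0008
grip_force: 0.0
time_s: 4.2
ee_pos: [0.5496, -0.1177, 0.1154]
eef_rot: [-3.141, -0.0, 1.719]
force: [-1.3, -2.6, 0.6]
grip_width: 0.0002
grip_force: 1.0
```

```bash
python3 -m crank '[[0.002,0,0,0,0,0],[0.002,0,0,0,0,0],[0.001,0,0,0,0,0],[0.001,0,0,0,0,0],[0,0,0,0,0,0]]'; python3 -m crank '[[0.001,0,0,0,0,0],[0.001,0,0,0,0,0],[0.001,0,0,0,0,0],[0,0,0,0,0,0]]'
```

```text
time_s: 4.7
ee_pos: [0.5487, -0.1123, 0.1154]
eef_rot: [-3.141, -0.0, 1.719]
force: [-1.2, -1.9, 0.9]
grip_width: 0.0004
grip_force: 0.6
time_s: 5.1
ee_pos: [0.5485, -0.1105, 0.1154]
eef_rot: [3.141, 0.002, 1.719]
force: [0.1, -11.2, -2.8]
grip_width: 0.0005
grip_force: 5.5
```

```bash
python3 -m crank '[[0.001,0,0,0,0,0],[0,0,0,0,0,0],[-0.008,0,0,0,0,0],[-0.01,0,0,0,0,0],[0,0,-0.02,0,0,0],[0,0,-0.03,0,0,0],[0,0,-0.03,0,0,0],[0,0,-0.03,0,0,0]]'
python3 -m crank '[[0.03,0.0044,0,0,0,0],[0.03,0.0044,0,0,0,0],[0.03,0.0044,0,0,0,0],[0.03,0.0044,0,0,0,0],[0.03,0.0044,0,0,0,0],[0.03,0.0044,0,0,0,0],[0.03,0.0044,0,0,0,0],[0.03,0.0044,0,0,0,0],[0,0,0,0,0,-0.14],[0,0,0,0,0,-0.14]]' 0.05
python3 -m crank '[[0,0,0,0,0,-0.14],[0,0,0,0,0,0],[0,0,0,0,0,0],[0,0,0,0,0,0]]'
python3 - <<'E'
from h import *
w=snap('wrist','w2');t=snap('top','t2')
f=lambda im,u,v,w,h:cv2.resize(im[v:v+h,u:u+w],(400,300),interpolation=cv2.INTER_CUBIC)
t=t['pixels'];w=w['pixels']
o=np.vstack([np.hstack([f(w,156,60,200,150),f(w,206,90,100,75)]),np.hstack([f(t,150,190,80,60),f(t,250,165,160,120)])])
cv2.imwrite('pics/c2.png',np.clip(o*1.7,0,255).astype(np.uint8))
E
```

```text
time_s: 5.9
ee_pos: [0.5509, -0.1263, 0.2267]
eef_rot: [3.141, -0.001, 1.719]
force: [0.6, -0.7, -0.1]
grip_width: 0.0007
grip_force: 0.0
time_s: 6.9
ee_pos: [0.5503, 0.1172, 0.2254]
eef_rot: [-3.142, -0.001, 2.006]
force: [-0.4, -0.5, 0.9]
grip_width: 0.0498
grip_force: 0.0
time_s: 7.3
ee_pos: [0.5504, 0.1163, 0.2254]
eef_rot: [3.142, -0.0, 2.135]
force: [-0.7, 0.2, 0.2]
grip_width: 0.05
grip_force: 0.0
```

View pics/c2.png

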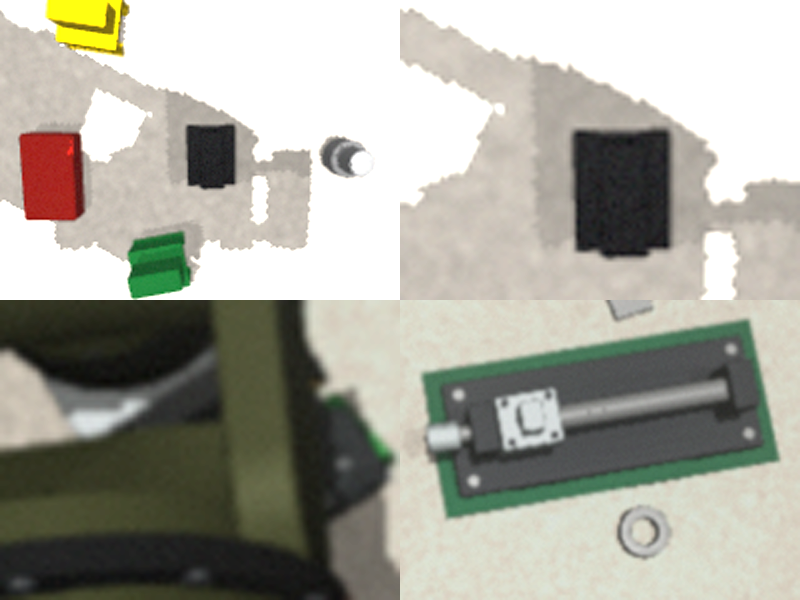

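The top view shows the carriage against the drum's block, with no gap at (297,210). In the wrist crop the clip stands upright and square to the tool: columns 249.5–273.5, rows 122.5–153.5, with the tab's near end at about (262,153.7). I'll take a second wrist view from lower down for the height.

```bash
python3 -m crank '[[-0.02,0,0.02,0,0,0],[-0.02,0,0.02,0,0,0],[0,0,0.02,0,0,0],[0,0,0,0,0,0],[0,0,0,0,0,0],[0,0,0,0,0,0]]'
python3 - <<'E'
from h import *
w=snap('wrist','w3')
for p in [(.5237,.158,.0668),(.5237,.158,.0348)]:print(proj(load('w2'),p),proj(w,p))
u,v=map(int,proj(w,(.5237,.158,.05)));u-=50;v-=37
a=load('w2')['pixels'][100:175,212:312];b=w['pixels'][v:v+75,u:u+100]
print('off',u,v,ctrl.get_obs()['ee_pos'],ctrl.get_obs()['eef_rot'])
f=lambda i:np.clip(cv2.resize(i,(800,600),interpolation=cv2.INTER_CUBIC)*4.,0,255).astype(np.uint8)
o=np.hstack([f(a)[:,200:600],f(b)[:,200:600]])
cv2.imwrite('pics/c3.png',o)
E
```

```text
time_s: 8.0
ee_pos: [0.5722, 0.083, 0.1668]
eef_rot: [3.14, 0.001, 2.139]
force: [0.7, 0.7, 0.6]
grip_width: 0.0503
grip_force: 0.0
[257.53542988 140.72710229] [257.1115458  100.65482523]
[257.49225517 138.38892149] [257.05438758 102.20016085]
off 207 64 [0.57220062 0.08299124 0.16680447] [3.13982697e+00 8.86690313e-04 2.13895492e+00]
```

View pics/c3.png

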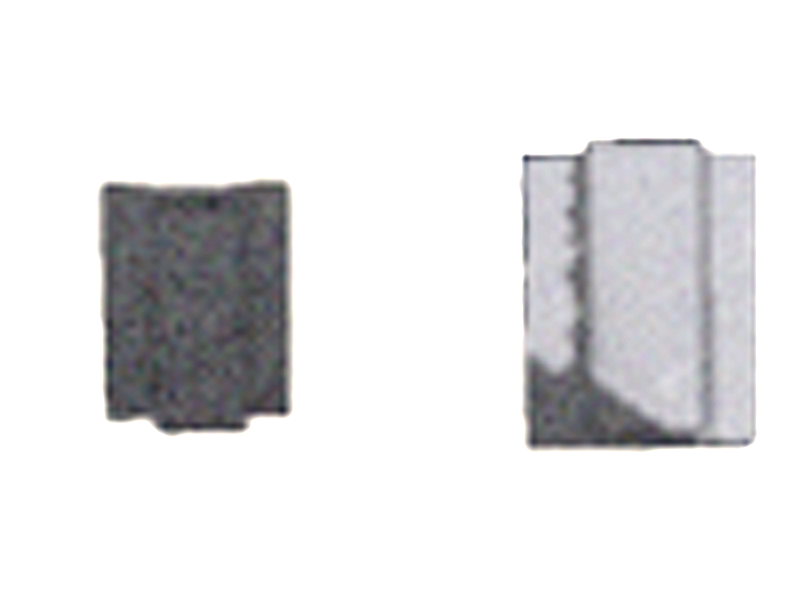

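Run:
```python
from h import *
a=load('w2');b=load('w3')
A=lambda x,y:(212+(x+200)/8-.44,100+y/8-.44)
B=lambda x,y:(207+(x-200)/8-.44,64+y/8-.44)
for n,p,q in[('BL',(105,417),(529,445)),('BR',(289,415),(753,442)),('TL',(103,186),(524,156)),('TR',(290,184),(753,156))]:
  print(n,tri((a,*A(*p)),(b,*B(*q))),atz(b,*B(*q),.0348).round(4),atz(a,*A(*p),.0348).round(4))
s=np.array([atz(b,*B(*q),.0348) for q in[(529,445),(753,442),(753,156),(524,156)]]);c=s.mean(0);print('saddle c',c,np.linalg.norm(s[1]-s[0]),np.linalg.norm(s[2]-s[1]))
d=(s[2]+s[3]-s[0]-s[1])[:2];print('bore dir',np.degrees(np.arctan2(d[1],d[0])))
T=np.array([atz(b,*B(*q),.0668) for q in[(587,143),(703,143),(703,432)]]);print('tab',(T[0]+T[2])/2,np.linalg.norm(T[0]-T[1]),np.linalg.norm(T[2]-T[1]))
```

```text
BL (array([0.52439571, 0.13914499, 0.03424903]), [np.float64(0.00017385950801632885), np.float64(0.00017385950801640336)]) [0.5245 0.1393 0.0348] [0.5242 0.1391 0.0348]
BR (array([0.54794988, 0.15463598, 0.03564222]), [np.float64(7.324534465697429e-05), np.float64(7.324534465719506e-05)]) [0.5479 0.1546 0.0348] [0.5481 0.1546 0.0348]
TL (array([0.50548568, 0.16823085, 0.02863849]), [np.float64(2.9437969822409747e-05), np.float64(2.9437969822391275e-05)]) [0.506  0.1678 0.0348] [0.5056 0.1685 0.0348]
TR (array([0.52951443, 0.18377078, 0.02690973]), [np.float64(0.00019676488755845248), np.float64(0.00019676488755859518)]) [0.5293 0.1827 0.0348] [0.5292 0.1838 0.0348]
saddle c [0.52695007 0.16109969 0.0348    ] 0.02798306085365887 0.033695237245315826
bore dir 123.27946833777435
tab [0.52711848 0.16106951 0.0668    ] 0.012483203294003804 0.03020670733316536
```

```bash
python3 -m crank '[[0.03,0.001,0,0,0,-0.013],[0.03,0.001,0,0,0,0],[0.03,0.002,0,0,0,0],[0,0,0.02,0,0,0],[0,0,0.02,0,0,0],[0,0,0.02,0,0,0],[0,0,0.02,0,0,0],[0,0,0.015,0,0,0],[0,0,0.008,0,0,0],[0,0,0.003,0,0,0]]'
python3 -m crank '[[0,0,0,0,0,0],[0,0,0,0,0,0],[0,0,0,0,0,0],[0,0,0,0,0,0],[0,0,0,0,0,0],[0,0,0,0,0,0]]' 0 30
```

```text
time_s: 9.05
ee_pos: [0.5261, 0.1604, 0.0595]
eef_rot: [3.142, 0.0, 2.152]
force: [-0.0, 0.1, 0.2]
grip_width: 0.0498
grip_force: 0.0
time_s: 9.65
ee_pos: [0.5262, 0.1603, 0.0596]
eef_rot: [3.141, 0.0, 2.152]
force: [0.4, 0.3, 0.8]
grip_width: 0.0137
grip_force: 30.0
```

```bash
python3 -m crank '[[0,0,-0.02,0,0,0],[0,0,-0.035,0,0,0],[0,0,-0.035,0,0,0],[0,0,-0.035,0,0,0],[0,0,-0.035,0,0,0],[0,0,0,0,0,0.14],[0,0,0,0,0,0.14],[0,0,0,0,0,0.139]]'
python3 - <<'E'
from h import *
o=ctrl.get_obs();print(o['ee_pos'],o['eef_rot'],o['grip_width'],o['force'])
w=load('w1');u=np.array([-.1616,.9869]);n=np.array([.9869,.1616]);c=np.array([.556,-.1643])
# rod edges in w1: threshold-free profile print
g=cv2.cvtColor(w['pixels'],cv2.COLOR_BGR2GRAY)
for r in(55,75,95,105):print(r,g[r,240:278].tolist())
y=o['eef_rot'][2];tx=np.array([np.cos(y),np.sin(y)]);ty=np.array([np.sin(y),-np.cos(y)])
d=np.array([.5522,-.1411])-o['ee_pos'][:2];print('dx,dy',d@tx,d@ty)
E
```

```text
time_s: 10.45
ee_pos: [0.526, 0.1602, 0.2196]
eef_rot: [3.142, -0.0, 1.727]
force: [0.0, -0.1, -1.3]
grip_width: 0.0138
grip_force: 30.0
[0.52600808 0.16024892 0.21957495] [ 3.14150221e+00 -1.33483317e-05  1.72700474e+00] 0.013791966977457732 [ 0.04443516 -0.10683686 -1.25037705]
55 [87, 88, 90, 87, 87, 86, 86, 86, 85, 75, 78, 108, 121, 131, 136, 142, 150, 161, 176, 183, 177, 164, 154, 148, 145, 138, 127, 112, 89, 74, 82, 82, 82, 82, 84, 83, 83, 82]
75 [81, 82, 81, 81, 81, 80, 80, 80, 70, 54, 74, 101, 112, 121, 127, 133, 140, 152, 168, 177, 164, 148, 139, 137, 134, 127, 115, 100, 86, 80, 81, 81, 82, 82, 83, 82, 84, 83]
95 [79, 80, 82, 80, 81, 80, 79, 80, 71, 55, 79, 103, 114, 122, 129, 135, 141, 154, 172, 178, 161, 149, 141, 137, 132, 124, 111, 92, 80, 80, 80, 81, 82, 79, 81, 81, 81, 81]
105 [79, 79, 81, 80, 80, 79, 80, 80, 71, 54, 78, 102, 115, 121, 127, 134, 142, 155, 173, 175, 160, 149, 140, 137, 131, 122, 109, 88, 75, 81, 80, 81, 81, 79, 82, 83, 82, 78]
dx,dy -0.301754547036167 -0.02100901841957308
```

```bash
python3 -m crank '[[-0.03,-0.0021,0,0,0,0],[-0.03,-0.0021,0,0,0,0],[-0.03,-0.0021,0,0,0,0],[-0.03,-0.0021,0,0,0,0],[-0.03,-0.0021,0,0,0,0],[-0.03,-0.0021,0,0,0,0],[-0.03,-0.0021,0,0,0,0],[-0.03,-0.0021,0,0,0,0],[-0.03,-0.0021,0,0,0,0],[-0.03,-0.0021,0,0,0,0]]'
python3 -m crank '[[0,0,0.02,0,0,0],[0,0,0.02,0,0,0],[0,0,0,0,0,0],[0,0,0,0,0,0]]'
python3 - <<'E'
from h import *
w=load('w1')
a=atz(w,259.2,55,.06);b=atz(w,258.5,95,.06);b2=atz(w,258.1,105,.06);d=(a-b2)[:2];print('rod',a,b,b2,np.degrees(np.arctan2(d[1],d[0])))
u=np.array([-.1616,.9869]);n=np.array([.9869,.1616]);c=np.array([.556,-.1643])
for p in(a,b,b2):print('lat',(p[:2]-c)@n)
snap('wrist','w4');s=snap('scene','s4');t=snap('top','t4')
f=lambda im,u,v,w,h:cv2.resize(im[v:v+h,u:u+w],(400,300),interpolation=cv2.INTER_CUBIC)
w4=load('w4')['pixels']
o=np.vstack([np.hstack([f(w4,0,0,512,384),f(w4,186,130,140,105)]),np.hstack([f(s['pixels'],190,110,120,90),f(t['pixels'],250,165,160,120)])])
cv2.imwrite('pics/c4.png',np.clip(o*1.7,0,255).astype(np.uint8))
o=ctrl.get_obs();p=o['ee_pos'][:2]-c;print(o['ee_pos'],o['eef_rot'],p@u,p@n)
E
```

```text
time_s: 11.45
ee_pos: [0.5536, -0.1404, 0.2194]
eef_rot: [-3.141, -0.0, 1.733]
force: [1.0, 1.0, -0.6]
grip_width: 0.014
grip_force: 30.0
time_s: 11.85
ee_pos: [0.5538, -0.1391, 0.1799]
eef_rot: [-3.141, -0.0, 1.733]
force: [-0.4, -0.3, -1.0]
grip_width: 0.0139
grip_force: 30.0
rod [ 0.54312935 -0.08695816  0.06      ] [ 0.54945117 -0.12706443  0.06      ] [ 0.55084865 -0.13753055  0.06      ] 98.67856092737277
lat -0.00020360189638465517
lat -0.0004457696726380472
lat -0.0007579250867854907
[ 0.55418373 -0.13914066  0.180668  ] [3.14008802e+00 7.99814054e-04 1.73308788e+00] 0.025123265693985604 0.002273273035671276
```

View pics/c4.png

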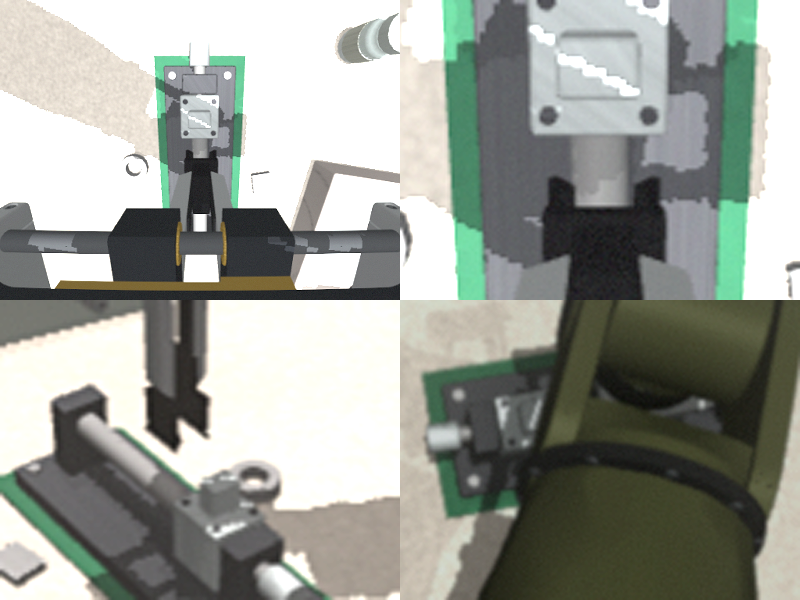

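Wrist crop: the rod is at column ≈ 256.2 and the held clip's saddle at ≈ 257.1. The carriage's lower top edge is at row ≈ 177, and the clip hangs straight and mouth down. I'll compute the offset from this same picture.

Run:
```python
from h import *
w=load('w4');k=400/140
W=lambda x,y:(186+(x-400)/k-.33,130+y/k-.33)
u=np.array([-.1616,.9869]);n=np.array([.9869,.1616]);c=np.array([.556,-.1643])
q=lambda p:(np.round((p[:2]-c)@u,4),np.round((p[:2]-c)@n,4))
g=cv2.cvtColor(w['pixels'],cv2.COLOR_BGR2GRAY)
for r in(180,184,188,205,215):print(r,g[r,230:285].tolist())
print('rod',q(atz(w,*W(601.5,165),.06)),'clip',q(atz(w,*W(604,207),.155)),'carr edge',q(atz(w,*W(530,134),.085)),q(atz(w,*W(666,134),.085)))
```

```text
180 [57, 56, 58, 58, 58, 57, 57, 59, 59, 58, 57, 57, 57, 56, 55, 61, 71, 78, 80, 82, 84, 87, 88, 88, 89, 91, 91, 89, 89, 87, 86, 86, 82, 77, 72, 60, 50, 51, 53, 58, 57, 73, 91, 97, 94, 93, 91, 90, 92, 92, 95, 93, 92, 93, 93]
184 [56, 55, 58, 57, 58, 57, 58, 57, 57, 58, 56, 57, 55, 56, 57, 61, 74, 82, 81, 83, 85, 86, 88, 88, 91, 91, 88, 89, 88, 87, 86, 85, 82, 78, 70, 61, 51, 55, 59, 58, 59, 77, 95, 95, 95, 92, 90, 92, 93, 93, 94, 94, 93, 92, 94]
188 [57, 57, 58, 58, 58, 59, 56, 58, 57, 56, 56, 58, 57, 59, 58, 60, 68, 78, 81, 83, 85, 86, 88, 89, 91, 90, 89, 91, 89, 87, 87, 85, 82, 77, 73, 63, 51, 51, 54, 58, 62, 67, 65, 58, 58, 55, 56, 54, 60, 67, 67, 68, 78, 92, 93]
205 [57, 59, 56, 58, 57, 49, 25, 22, 19, 23, 20, 19, 19, 19, 22, 22, 20, 22, 22, 19, 23, 20, 21, 21, 24, 22, 22, 20, 22, 20, 19, 24, 20, 20, 22, 19, 19, 22, 19, 18, 23, 23, 24, 21, 18, 18, 20, 21, 39, 72, 92, 92, 91, 90, 90]
215 [56, 57, 59, 58, 58, 48, 25, 24, 24, 21, 19, 25, 21, 23, 22, 23, 16, 20, 19, 17, 20, 17, 20, 21, 13, 16, 14, 17, 19, 19, 18, 18, 24, 16, 20, 18, 21, 16, 22, 21, 22, 22, 21, 19, 22, 25, 24, 24, 39, 74, 93, 92, 90, 91, 94]
rod (np.float64(0.0309), np.float64(0.0006)) clip (np.float64(0.0451), np.float64(0.0015)) carr edge (np.float64(0.0476), np.float64(-0.0223)) (np.float64(0.0476), np.float64(0.0214))
```

```bash
python3 -m crank '[[-0.0015,-0.0018,0.01,0,0,0],[0,0,0.015,0,0,0],[0,0,0.015,0,0,0],[0,0,0.007,0,0,0],[0,0,0,0,0,0],[0,0,0,0,0,0],[0,0,0,0,0,0]]'
python3 - <<'E'
from h import *
w=snap('wrist','w5');s=snap('scene','s5')
f=lambda im,u,v,w,h:cv2.resize(im[v:v+h,u:u+w],(400,300),interpolation=cv2.INTER_CUBIC)
o=np.hstack([f(w['pixels'],186,130,140,105),f(s['pixels'],200,125,80,60)])
cv2.imwrite('pics/c5.png',np.clip(o*2.,0,255).astype(np.uint8))
g=cv2.cvtColor(w['pixels'],cv2.COLOR_BGR2GRAY)
for r in(184,190,210):print(r,g[r,230:285].tolist())
u=np.array([-.1616,.9869]);n=np.array([.9869,.1616]);c=np.array([.556,-.1643])
p=ctrl.get_obs()['ee_pos'];print(p,(p[:2]-c)@u,(p[:2]-c)@n)
E
```

```text
time_s: 12.7
ee_pos: [0.5525, -0.1411, 0.1332]
eef_rot: [3.141, 0.001, 1.733]
force: [0.4, 0.4, -1.7]
grip_width: 0.0139
grip_force: 30.0
184 [119, 120, 120, 114, 104, 95, 102, 111, 117, 121, 122, 123, 122, 121, 121, 120, 119, 119, 118, 119, 119, 121, 123, 122, 121, 122, 124, 122, 121, 120, 119, 119, 119, 119, 120, 122, 124, 125, 125, 125, 124, 124, 123, 122, 122, 119, 112, 105, 95, 101, 110, 117, 121, 121, 119]
190 [60, 62, 59, 59, 59, 60, 59, 59, 59, 60, 60, 59, 59, 59, 59, 64, 77, 82, 83, 86, 86, 89, 90, 92, 93, 94, 94, 93, 91, 91, 91, 91, 91, 90, 87, 85, 80, 76, 65, 53, 53, 55, 53, 53, 53, 54, 54, 72, 93, 92, 93, 94, 94, 94, 95]
210 [59, 60, 60, 61, 58, 50, 31, 26, 24, 21, 22, 22, 22, 22, 24, 27, 21, 20, 19, 16, 21, 22, 19, 18, 17, 17, 21, 18, 19, 21, 17, 18, 18, 20, 15, 22, 17, 15, 21, 24, 23, 20, 22, 23, 26, 25, 23, 22, 26, 42, 56, 56, 60, 56, 58]
[ 0.5524541  -0.14102442  0.13305971] 0.023543683691203257 0.00026187972494651516
```

View pics/c5.png

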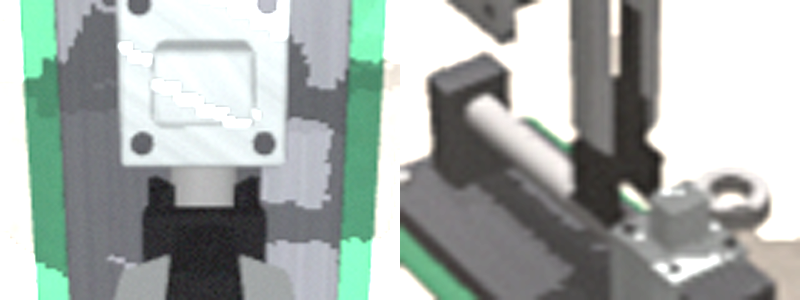

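The clip straddles above the rod. Rod centre is at column 256.8 and clip centre at 257.4 (≈ 0.5 mm), with a clear few-mm gap to the carriage. Pressing now.

```bash
python3 -m crank '[[0,-0.0003,0.004,0,0,0],[0,0,0.004,0,0,0],[0,0,0.003,0,0,0],[0,0,0.003,0,0,0],[0,0,0.003,0,0,0]]'; python3 -m crank '[[0,0,0.003,0,0,0],[0,0,0.003,0,0,0],[0,0,0.003,0,0,0]]'
```

```text
time_s: 13.3
ee_pos: [0.5523, -0.1411, 0.1156]
eef_rot: [3.141, 0.0, 1.733]
force: [-0.9, 0.3, 9.2]
grip_width: 0.0134
grip_force: 30.0
time_s: 13.6
ee_pos: [0.5523, -0.1411, 0.1068]
eef_rot: [3.141, 0.001, 1.733]
force: [1.1, -0.4, 0.5]
grip_width: 0.0137
grip_force: 30.0
```

```bash
python3 -m crank '[[0,0,0.0015,0,0,0],[0,0,0.001,0,0,0],[0,0,0,0,0,0]]'; python3 -m crank '[[0,0,0.001,0,0,0],[0,0,0.0005,0,0,0],[0,0,0,0,0,0]]'
```

```text
time_s: 13.9
ee_pos: [0.5519, -0.1409, 0.1035]
eef_rot: [-3.141, -0.0, 1.733]
force: [2.5, -1.2, -4.4]
grip_width: 0.014
grip_force: 30.0
time_s: 14.2
ee_pos: [0.5521, -0.1409, 0.1029]
eef_rot: [3.141, 0.0, 1.733]
force: [0.5, 1.7, 4.5]
grip_width: 0.0136
grip_force: 30.0
```

```bash
python3 -m crank '[[0,0,0.001,0,0,0],[0,0,0,0,0,0]]'; python3 -m crank '[[0,0,-0.0007,0,0,0],[0,0,0,0,0,0]]'
```

```text
time_s: 14.4
ee_pos: [0.5521, -0.141, 0.1028]
eef_rot: [3.141, 0.0, 1.733]
force: [-5.2, 2.7, 14.3]
grip_width: 0.0137
grip_force: 30.0
time_s: 14.6
ee_pos: [0.5521, -0.141, 0.1028]
eef_rot: [3.141, 0.0, 1.733]
force: [-2.0, 2.2, 7.6]
grip_width: 0.0138
grip_force: 30.0
```

The clip has bottomed out: z is stuck at 0.1028 (0.103 expected) and the force is rising. I'll release gently, lift away and look.

```bash
python3 -m crank '[[0,0,0,0,0,0],[0,0,0,0,0,0],[0,0,0,0,0,0],[0,0,0,0,0,0]]' 0.05; python3 -m crank '[[0,0,-0.01,0,0,0],[0,0,-0.03,0,0,0],[0,0,-0.03,0,0,0],[0,0,-0.03,0,0,0],[-0.04,0,-0.02,0,0,0],[-0.045,0,-0.02,0,0,0],[-0.045,0,0,0,0,0],[0,0,0,0,0,0],[0,0,0,0,0,0]]'
python3 - <<'E'
from h import *
w=snap('wrist','w6');s=snap('scene','s6')
u=np.array([-.1616,.9869]);c=np.array([.556,-.1643])
pw=proj(w,[*(c+.03*u),.08]);print(pw)
a,b=int(pw[0])-40,max(0,int(pw[1])-30)
f=lambda im,u,v,w,h:cv2.resize(im[v:v+h,u:u+w],(400,300),interpolation=cv2.INTER_CUBIC)
o=np.hstack([f(w['pixels'],a,b,80,60),f(s['pixels'],200,135,80,60)])
cv2.imwrite('pics/c6.png',np.clip(o*2.2,0,255).astype(np.uint8));print(a,b)
E
```

```text
time_s: 15.0
ee_pos: [0.5518, -0.141, 0.1019]
eef_rot: [-3.141, -0.0, 1.733]
force: [-0.3, -0.1, 0.2]
grip_width: 0.0423
grip_force: 0.0
time_s: 15.9
ee_pos: [0.5726, -0.2698, 0.2421]
eef_rot: [-3.141, -0.0, 1.731]
force: [0.1, -0.3, 0.4]
grip_width: 0.0499
grip_force: 0.0
[257.90651541  56.19133237]
217 26
```

View pics/c6.png

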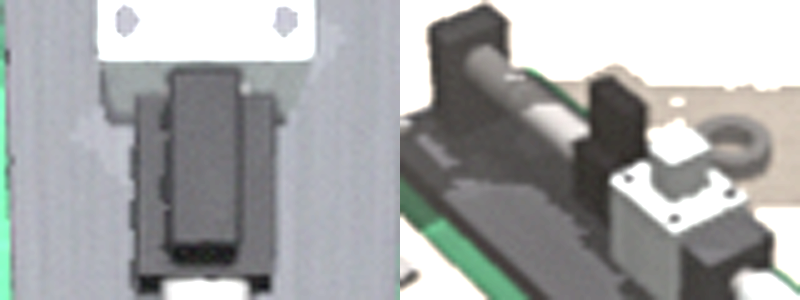

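The clip is seated, straight and upright beside the carriage, saddle far edge at crop row 95 and carriage edge at row 60. I'll check the gap and then hand in.

Run:
```python
from h import *
w=load('w6');s=load('s6');W=lambda x,y:(217+x/5-.4,26+y/5-.4)
u=np.array([-.1616,.9869]);n=np.array([.9869,.1616]);c=np.array([.556,-.1643])
q=lambda p:(((p[:2]-c)@u).round(4),((p[:2]-c)@n).round(4))
print('saddle far',q(atz(w,*W(205,95),.0783)),'near',q(atz(w,*W(203,278),.0783)),'tab top far',q(atz(w,*W(205,70),.1103)),'near',q(atz(w,*W(203,245),.1103)))
print('carr',q(atz(w,*W(98,60),.085)),q(atz(w,*W(315,60),.085)))
```

```text
saddle far (np.float64(0.0415), np.float64(-0.0003)) near (np.float64(0.0054), np.float64(-0.0008)) tab top far (np.float64(0.0388), np.float64(-0.0003)) near (np.float64(0.0079), np.float64(-0.0008))
carr (np.float64(0.0467), np.float64(-0.0221)) (np.float64(0.0466), np.float64(0.0221))
```

The gap is about 5 mm, and the sizes measured at the seated height match (36 mm saddle, 31 mm tab).

```bash
python3 -c "
from station import ctrl
print(ctrl.hand_in())"
```

```text
the job is handed in; nothing more can be done
None
```

The carriage is home against the drum's end block, and the black clip is snapped fully onto the rod about 5 mm from it, tab upright and released; I handed the job in after about 16 s of robot time.

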